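Nest heatsinks fin-into-fin on the carrier

TASK

Pack the five U-shaped heatsinks on the grey carrier's raised cream bed, every one lengthwise across the bed, level and squarely in line. First lay the three fins-up ones side by side centred in the three lanes: blue in the lane with the blue tag, red in the lane with the red tag, silver in the middle lane. Then nest the fins-down black one over the joint between blue and silver, and last the gold one over the joint between silver and red, so that their fins drop fully into the channels below; leave the jar and the tape roll where they are.

Things in the scene. Friction and masses are not known exactly. Their poses are not given: they have to be found in the camera images.
- blue_sink: Blue aluminium U-profile heatsink, 60 x 38 x 28 mm high, 75 g: 10 mm web, two 5 mm fins along its long edges, 28 mm clear between. Lies fins up (web at z 0 to 10 mm), and stays so. Origin: centre of its underside as it lies; x along the 60 mm length, z up; symmetric by half turns. Grip across the 60 mm length, low on the web's end faces.
- silver_sink: Silver-grey aluminium U-profile heatsink, 60 x 38 x 28 mm high, 75 g: 10 mm web, two 5 mm fins along its long edges, 28 mm clear between. Lies fins up (web at z 0 to 10 mm), and stays so. Origin: centre of its underside as it lies; x along the 60 mm length, z up; symmetric by half turns. Grip across the 60 mm length, low on the web's end faces.
- red_sink: Red aluminium U-profile heatsink, 60 x 38 x 28 mm high, 75 g: 10 mm web, two 5 mm fins along its long edges, 28 mm clear between. Lies fins up (web at z 0 to 10 mm), and stays so. Origin: centre of its underside as it lies; x along the 60 mm length, z up; symmetric by half turns. Grip across the 60 mm length, low on the web's end faces.
- black_sink: Black aluminium U-profile heatsink, 60 x 38 x 28 mm high, 75 g: 10 mm web, two 5 mm fins along its long edges, 28 mm clear between. Lies fins down (web at z 18 to 28 mm), and stays so. Origin: centre of its underside as it lies; x along the 60 mm length, z up; symmetric by half turns. Grip along its length on the web's end faces, tips 8 mm (at most 9) below its top to clear those under it.
- gold_sink: Gold aluminium U-profile heatsink, 60 x 38 x 28 mm high, 75 g: 10 mm web, two 5 mm fins along its long edges, 28 mm clear between. Lies fins down (web at z 18 to 28 mm), and stays so. Origin: centre of its underside as it lies; x along the 60 mm length, z up; symmetric by half turns. Grip along its length on the web's end faces, tips 8 mm (at most 9) below its top to clear those under it.
- carrier: Fixed. Grey base plate 132 (x) x 156 (y) x 4 mm, cream bed 56 x 142 mm on its middle, flat top at z 14 mm. Origin: centre of underside. Lanes (parted by dark lines) centred at y -44, 0, 44 mm; heatsinks lie along x, centred at x 0, 2 mm over the bed's edges, 6 mm apart. Seated origins: z 14 mm fins up, 24 mm nested; nested ones at y -22 and 22 mm, 6 mm play each way.
- blue_tag: Fixed blue plate 22 x 30 x 2 mm on the carrier's base plate, at the end of the outer lane meant for the blue heatsink (either outer lane). Origin: centre of its underside, at x -47, y +44 or -44, z 4 mm in the carrier's frame; axes parallel to the carrier's.
- red_tag: Fixed red plate 22 x 30 x 2 mm, placed like the blue one at the end of the other outer lane, meant for the red heatsink. Origin: centre of its underside, at x -47, y -44 or +44, z 4 mm in the carrier's frame.
- white_jar: White jar with a dark blue lid, 42 mm across, 43 mm high, loose; stays where it is. Origin: centre of the underside.
- tape_roll: Roll of amber tape lying flat, 62 mm across, 12 mm high, loose; stays where it is. Origin: centre of the underside.
Not all that is in view belongs to the job. Several things look just like the silver_sink: the one meant starts nearest to the robot's base. There is more than one size of the blue_sink; the job needs the larger.

How it is judged (in metres and radians):
On the way, in this order (a step that is already met when the one before it is completed fails the run):
1. blue, silver and red lie released in their lanes, fins up (x of blue_sink in the frame of carrier between -0.01 and 0.01 m and z of blue_sink in the frame of carrier between 0.011 and 0.017 m and angle between the x axis of each of blue_sink, red_sink, silver_sink and the x axis of carrier, either way round below 0.15 rad and angle between each of blue_sink, red_sink, silver_sink's own z axis and vertical below 0.08 rad and y of blue_sink in the frame of blue_tag between -0.008 and 0.008 m and x of red_sink in the frame of carrier between -0.01 and 0.01 m and z of red_sink in the frame of carrier between 0.011 and 0.017 m and y of red_sink in the frame of red_tag between -0.008 and 0.008 m and x of silver_sink in the frame of carrier between -0.01 and 0.01 m and z of silver_sink in the frame of carrier between 0.011 and 0.017 m and y of silver_sink in the frame of carrier between -0.008 and 0.008 m and contact force between the fingers and blue_sink below 0.05 N and linear speed of each of blue_sink, red_sink, silver_sink below 0.02 m/s and angular speed of each of blue_sink, red_sink, silver_sink below 0.2 rad/s and contact force between the fingers and red_sink below 0.05 N and contact force between the fingers and silver_sink below 0.05 N), for 0.2 s.
2. then black is nested over the joint of blue and silver and released (x of black_sink in the frame of carrier between -0.01 and 0.01 m and z of black_sink in the frame of carrier between 0.021 and 0.027 m and angle between the x axis of black_sink and the x axis of carrier, either way round below 0.15 rad and angle between black_sink's own z axis and vertical below 0.08 rad and horizontal distance between black_sink and blue_sink below 0.034 m and horizontal distance between black_sink and silver_sink below 0.034 m and contact force between the fingers and black_sink below 0.05 N and linear speed of black_sink below 0.02 m/s and angular speed of black_sink below 0.2 rad/s), for 0.2 s.
3. last, gold is nested over the joint of silver and red and released (x of gold_sink in the frame of carrier between -0.01 and 0.01 m and z of gold_sink in the frame of carrier between 0.021 and 0.027 m and angle between the x axis of gold_sink and the x axis of carrier, either way round below 0.15 rad and angle between gold_sink's own z axis and vertical below 0.08 rad and horizontal distance between gold_sink and red_sink below 0.034 m and horizontal distance between gold_sink and silver_sink below 0.034 m and contact force between the fingers and gold_sink below 0.05 N and linear speed of gold_sink below 0.02 m/s and angular speed of gold_sink below 0.2 rad/s), for 0.2 s.
At the end, for the whole second after the job is handed in: Blue, red (by their tags) and silver (middle) flat within 8 mm of their lane lines; black nested on blue/silver, gold on silver/red, within 34 mm of both; all within 10 mm lengthwise, 3 mm of seated height, 0.15 rad of the carrier x, tilt under 0.08 rad, released, at rest (all of step 1 and all of step 2 and all of step 3); the robot touches nothing.
It fails at once if the jar is shifted by more than 25 mm (distance of white_jar from where it was at the start of the episode above 0.025 m).
It fails at once if the tape roll is shifted by more than 25 mm (distance of tape_roll from where it was at the start of the episode above 0.025 m).
It also fails if it takes over 118 s, if anything falls off the work surface, if the arm or the gripper's body presses on something with over 40 N, if the wrist force passes 120 N, or if a joint passes its speed limit or range.

ROBOT

A 7-joint arm with a two-finger parallel gripper is mounted at the origin on a cart in front of the work surface, level with it; the furniture and walls round the work are solid. World frame = base frame: x ahead of the robot, y to its left, z up, the work surface at z = 0. Lengths are in mm, angles in rad, forces in N, time in s.
With the tool pointing down it reaches from about 400 to 875 mm from the base axis. Payload 4.4 kg.
Tool frame: the origin (TCP) lies at the very end of the fingers, on their centre line; the grasp point (between the pads) lies 19 mm behind it; z points along the fingers, y is the line along which they close (so a half turn about z gives the same grasp; the last joint's range is limited). The gripper opens to 85 mm and grips with 20 to 120 N. Pads are 22 mm wide; open, the fingers measure 114 mm over their backs; the gripper's body (76 mm by 85 mm) begins 54 mm behind the grasp point. The pads swing forward as they close: fully open they stand 13 mm farther back than shut.
Start: joints at [1.095, 0.628, 0.038, 1.517, -0.027, 0.996, -0.02], TCP at [259.005, -596.183, 231.313] pointing down, gripper open.
Joint ranges: [-3.06, 3.06], [-0.37, 2.12], [-1.25, 1.32], [0.18, 2.47], [-1.1, 4.24], [0.23, 1.98], [-2.94, 2.94]. Speed limits (rad/s): [2.57, 2.57, 3.14, 3.14, 3.14, 3.14, 3.14].

INTERFACE

Orientations are given as [roll, pitch, yaw] about the fixed x, y, z axes, in that order (R = Rz(yaw) Ry(pitch) Rx(roll)).
In Python, from cell import read_state, get_image, camera_params, finish_job gives the robot as it stands.
- The arm moves only by the tool arm_command, never from a script. Its argument "deltas" is a list of rows, each an object of numbers: "dx", "dy", "dz": the shift along the world's x, y, z in m; "yaw": the turn about the world's z in degrees; "jaw": the opening, from 0 (shut) to 1 (fully open). A call has 1 to 20 rows; each row is the pose to reach, as a shift and turn from the pose commanded when the call began; what a row does not reach only later rows make up. A row lasts 1/10 s, in which the tool goes at most 50 mm and 8.59 degrees, less where a joint would pass 70% of its speed; a pose out of reach is approached as far as the arm can. A call with a gripper value outside its range is refused whole. The fingers move at their own pace and stop on an object; the grip force is fixed at half the most. Time passes only in rows, so rows that repeat a pose let the fingers close. It gives the time, the measured TCP pose, the force, the opening and the grip force at its end, in the units of the state.
- read_state(): the state, without advancing time (a new reading comes with each control period).
- get_image(name): name is "scene" or "top" or "wrist"; returns (picture, depth): 480x640x3 uint8, red, green, blue; 480x640 float32, mm along the optical axis (not along the pixel's ray), 0 where there is no reading.
- camera_params(name): a dict with "camera_matrix" (3x3 intrinsics, pixels), "k1" (the pictures are not rectified: a ray, as slopes to the right and down, at radius r is drawn at 1 + k1 r^2 times it, then the intrinsics apply), "extrinsics" (4x4, takes a point from camera to world coordinates). Camera axes: x right, y down, z forward; pixel columns grow to the right and rows downward; lengths in mm; the calibration is good to about 2 mm. A picture is of the moment at which its call begins: read the wrist's pose just before it. camera_params takes no time and is no camera call; for the wrist camera it gives the pose at the moment of the call.
- finish_job(): hands the job in; it is judged then, once.
The state is a dict: "clock": time; "qpos": joint angles; "qd": joint speeds; "tau": joint torques, N m; "eef_pos": TCP position; "tool_rot": TCP orientation; "force": force on the tool from outside, world axes, zero at the start; "torque": the same for the moment, N m; "width": finger opening in mm; "gripper_force": force on a finger pad.
Only numpy, scipy, OpenCV 4.12 (cv2) and the standard library are available. Lean on these libraries where they do the work, as an engineer would, in place of code of your own. Each camera call takes 0.05 s, during which the arm holds its last target. There are 200 camera calls.

## Working session

There is one attempt and no reset: what is moved stays moved. The work goes in short steps, Python scripts to look and compute and a tool call to move; the robot and the scene stay as the last step left them, time stands still between calls to the robot, and variables do not carry over. Pictures are saved under pics/ and viewed, at most 14 in all, crops included, and the job is handed in when it is done.

Besides the shell and the picture viewer there is one more tool, called after "Call:" as name([rows], argument=value, ...), one row to a line, values as JSON. arm_command: Moves the arm, as the interface text tells. Its arguments: {"type":"object","properties":{"deltas":{"type":"array"}},"required":["deltas"]}

```bash
ls; mkdir -p pics; cat > h.py <<'E'
import numpy as np,cv2
from cell import *
def grab(n):
    p=camera_params(n); im,d=get_image(n); return p,im,d
def world(p,u,v,d):
    K=np.array(p["camera_matrix"]);E=np.array(p["extrinsics"]);k=p["k1"]
    a=np.stack([(np.asarray(u,float)-K[0,2])/K[0,0],(np.asarray(v,float)-K[1,2])/K[1,1]],-1)
    r=a.copy()
    for _ in range(10): r=a/(1+k*(r**2).sum(-1,keepdims=True))
    d=np.asarray(d,float)[...,None]
    P=np.concatenate([r*d,d],-1)
    return P@E[:3,:3].T+E[:3,3]
def cloud(p,d):
    v,u=np.mgrid[:480,:640]; return world(p,u,v,d)
E
python3 - <<'E'
from h import *
print(read_state())
for n in("scene","top","wrist"):
    p,im,d=grab(n); cv2.imwrite(f"pics/{n}0.png",im[...,::-1]); np.savez(f"{n}0.npz",im=im,d=d,**p); print(n,p)
E
```

```text
pics
{'clock': 0.0, 'qpos': array([ 1.09520276,  0.62931086,  0.03839699,  1.51834248, -0.02700808,
        0.99630891, -0.02000686]), 'qd': array([-1.23308417e-03, -3.43897329e-04, -2.22875220e-04,  3.14820159e-05,
        9.46986159e-04, -7.18706340e-04,  1.52971326e-03]), 'tau': array([-3.37843985e-04, -5.63405442e+01,  1.22632205e+00, -1.93444473e+01,
        1.09967461e-02,  1.05367927e-02, -1.54684500e-05]), 'eef_pos': array([ 258.78292084, -595.59757213,  230.41928164]), 'tool_rot': array([-3.13973926e+00, -1.10114738e-05,  4.09819260e-01]), 'force': array([ 0.1086526 , -0.31144575,  1.1533945 ]), 'torque': array([0.02859331, 0.03835928, 0.02872173]), 'gripper_force': 0.0, 'width': 85.49183044322943}
scene {'camera_matrix': array([[439.76277925,   0.        , 331.82869031],
       [  0.        , 439.76277925, 244.30628637],
       [  0.        ,   0.        ,   1.        ]]), 'k1': -0.046431824278725026, 'extrinsics': array([[-7.38552365e-01, -5.14196466e-01,  4.36053205e-01,
         5.17814626e+01],
       [-6.74068381e-01,  5.75762571e-01, -4.62741050e-01,
         5.116296
[... 603 characters left out ...]
76e-02, -9.98916236e-01,
         1.28103743e+03],
       [ 0.00000000e+00,  0.00000000e+00,  0.00000000e+00,
         1.00000000e+00]])}
wrist {'camera_matrix': array([[377.66829161,   0.        , 318.59613967],
       [  0.        , 377.66829161, 239.69271148],
       [  0.        ,   0.        ,   1.        ]]), 'k1': 0.023571485092591056, 'extrinsics': array([[ 3.99501555e-01, -8.81102907e-01, -2.53093214e-01,
         3.22701231e+02],
       [-9.16727757e-01, -3.84862241e-01, -1.07197361e-01,
        -5.68457098e+02],
       [-2.95411544e-03,  2.74843087e-01, -9.61484556e-01,
         3.72582630e+02],
       [ 0.00000000e+00,  0.00000000e+00,  0.00000000e+00,
         1.00000000e+00]])}
```

View pics/top0.png

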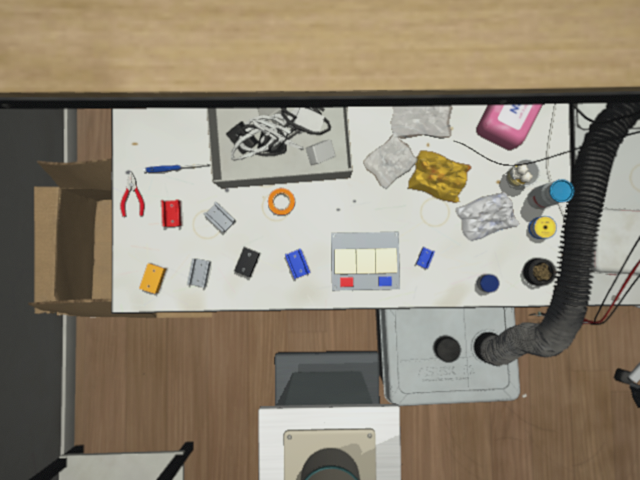

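View pics/scene0.png

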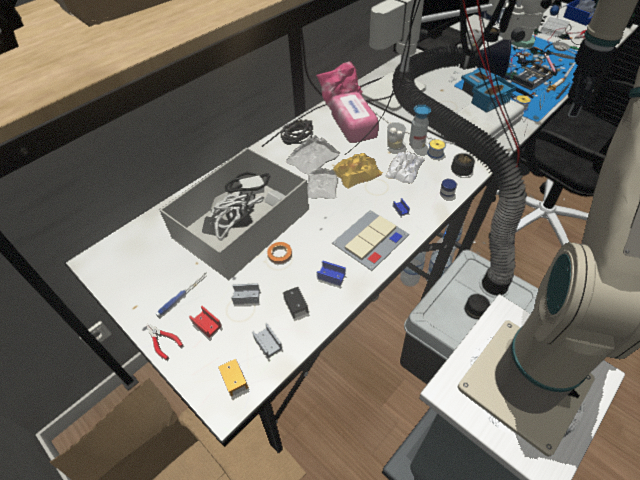

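Top view: gold (153,278), silver candidates (200,273) and (219,218), black (247,263), large blue (297,264), small blue (425,258), red (172,214). The carrier is at (365,262), with its red tag at (347,282) and blue tag at (385,282). Tape is at (282,202), jar at (488,283).

```bash
cat >> h.py <<'E'
def blobs(p,im,d,zmin=6,zmax=60,x=(280,860),y=(-500,500),amin=30):
    W=cloud(p,d); m=(d>0)&(W[...,2]>zmin)&(W[...,2]<zmax)&(W[...,0]>x[0])&(W[...,0]<x[1])&(W[...,1]>y[0])&(W[...,1]<y[1])
    n,l=cv2.connectedComponents(m.astype(np.uint8),connectivity=4)
    for i in range(1,n):
        s=l==i
        if s.sum()<amin: continue
        P=W[s]; q=P[:,:2].astype(np.float32); (cx,cy),(w,h),a=cv2.minAreaRect(q)
        if w<h: w,h,a=h,w,a+90
        v,u=np.nonzero(s)
        print("px",u.mean().round(),v.mean().round(),"n",s.sum(),"c",round(cx,1),round(cy,1),"size",round(w,1),round(h,1),"ang",round((a+90)%180-90,1),"z",np.percentile(P[:,2],[5,50,95]).round(1),"r",round(np.hypot(cx,cy)),"rgb",im[s].mean(0).round())
E
python3 - <<'E'
from h import *
for n in("top","scene"):
    f=np.load(n+"0.npz"); p=f; print(n); blobs(p,f["im"],f["d"])
im=np.load("top0.npz")["im"]; cv2.imwrite("pics/c1.png",cv2.resize(im[190:310,130:450],None,fx=2.5,fy=2.5,interpolation=cv2.INTER_CUBIC)[...,::-1])
E
```

```text
top
px 419.0 154.0 n 5403 c 735.7 -220.6 size 246.9 212.8 ang 78.1 z [ 9.9 31.2 47.4] r 768 rgb [168. 157. 125.]
px 493.0 135.0 n 471 c 764.8 -382.2 size 116.1 52.8 ang 33.6 z [11.7 39.8 58.7] r 855 rgb [94. 63. 72.]
px 295.0 111.0 n 38 c 814.4 69.0 size 20.0 18.1 ang 74.4 z [45.9 51.9 55.6] r 817 rgb [186. 188. 180.]
px 346.0 137.0 n 99 c 758.6 -47.2 size 146.2 2.3 ang 4.0 z [ 7.5 32.6 56.7] r 760 rgb [101. 102.  96.]
px 216.0 145.0 n 311 c 747.0 242.8 size 169.5 3.8 ang 4.1 z [ 8.1 33.2 57.2] r 785 rgb [93. 93. 87.]
px 331.0 151.0 n 78 c 726.4 -15.2 size 38.8 16.1 ang 5.5 z [41.  55.5 59.4] r 727 rgb [172. 174. 166.]
px 469.0 147.0 n 34 c 731.6 -326.5 size 41.4 7.7 ang 38.5 z [11.8 32.  57.2] r 801 rgb [125. 126. 120.]
px 278.0 149.0 n 37 c 725.9 105.8 size 31.0 7.9 ang -57.5 z [47.  52.6 58.4] r 734 rgb [35. 36. 35.]
px 523.0 162.0 n 32 c 694.5 -440.4 size 24.7 4.0 ang -86.5 z [36.2 50.  59.3] r 822 rgb [127. 129. 125.]
px 522.0 175.0 n 517 c 666.6 -440.8 size 56.5 48.8 ang -74.8 z [17.6 42.6 57.9] r 799 rgb [138. 137. 124.]
px 161.0 168.0 n 201 c 696.0 369.5 size 88.0 13.6 ang -8
[... 3655 characters left out ...]
 size 59.3 42.3 ang 45.6 z [ 6.7 14.7 27.3] r 632 rgb [122. 124. 124.]
px 170.0 302.0 n 198 c 697.0 366.4 size 96.5 14.7 ang -85.1 z [ 6.9 11.4 15.1] r 787 rgb [106. 115. 146.]
px 294.0 301.0 n 454 c 481.8 182.1 size 61.8 38.4 ang -22.9 z [15.3 26.1 28.7] r 515 rgb [80. 80. 77.]
px 206.0 321.0 n 489 c 594.0 350.1 size 62.6 39.6 ang 3.2 z [ 7.2 11.1 28.1] r 689 rgb [184.  84.  82.]
px 268.0 341.0 n 455 c 458.3 289.4 size 61.1 36.8 ang -10.8 z [ 6.9 10.2 27.7] r 542 rgb [166. 169. 170.]
px 161.0 339.0 n 331 c 639.4 442.1 size 103.1 54.6 ang 2.5 z [ 6.3  8.7 11.4] r 777 rgb [195. 119. 118.]
px 232.0 376.0 n 602 c 447.7 391.6 size 61.8 39.0 ang -19.5 z [20.2 26.5 29. ] r 595 rgb [227. 191. 104.]
```

View pics/c1.png

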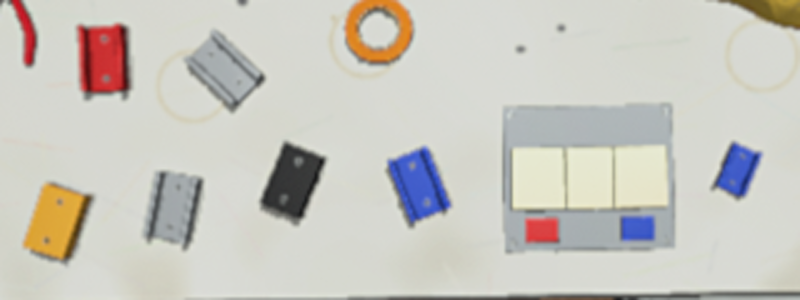

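Silver candidates: (199,272) at r=541 mm, (220,217) at r=633 mm, and the grey piece in the bin near (320,150) at r≈727 mm. The one nearest the base is (199,272), so that is silver_sink. Blue candidates: (297,263) is 60x38 mm and (425,257) is 43x29 mm. The larger, (297,263), is blue_sink, and the crop confirms both. The blue tag is in the right (−y) lane. Next, move for the wrist views.

Call:
arm_command([
  {"dx": 0.221, "dy": 0.656, "yaw": 70},
  {"dx": 0.221, "dy": 0.656, "yaw": 70},
  {"dx": 0.221, "dy": 0.656, "yaw": 70},
  {"dx": 0.221, "dy": 0.656, "yaw": 70},
  {"dx": 0.221, "dy": 0.656, "yaw": 70},
  {"dx": 0.221, "dy": 0.656, "yaw": 70},
  {"dx": 0.221, "dy": 0.656, "yaw": 70},
  {"dx": 0.221, "dy": 0.656, "yaw": 70},
  {"dx": 0.221, "dy": 0.656, "yaw": 70},
  {"dx": 0.221, "dy": 0.656, "yaw": 70},
  {"dx": 0.221, "dy": 0.656, "yaw": 70},
  {"dx": 0.221, "dy": 0.656, "yaw": 70},
  {"dx": 0.221, "dy": 0.656, "yaw": 70},
  {"dx": 0.221, "dy": 0.656, "yaw": 70},
  {"dx": 0.221, "dy": 0.656, "yaw": 70},
  {"dx": 0.221, "dy": 0.656, "yaw": 70},
  {"dx": 0.221, "dy": 0.656, "yaw": 70},
  {"dx": 0.221, "dy": 0.656, "yaw": 70},
])

```text
invalid input at $.deltas[0]: expected keys dx, dy, dz, yaw, jaw
```

Call:
arm_command([
  {"dx": 0.221, "dy": 0.656, "dz": 0, "yaw": 70, "jaw": 1},
  {"dx": 0.221, "dy": 0.656, "dz": 0, "yaw": 70, "jaw": 1},
  {"dx": 0.221, "dy": 0.656, "dz": 0, "yaw": 70, "jaw": 1},
  {"dx": 0.221, "dy": 0.656, "dz": 0, "yaw": 70, "jaw": 1},
  {"dx": 0.221, "dy": 0.656, "dz": 0, "yaw": 70, "jaw": 1},
  {"dx": 0.221, "dy": 0.656, "dz": 0, "yaw": 70, "jaw": 1},
  {"dx": 0.221, "dy": 0.656, "dz": 0, "yaw": 70, "jaw": 1},
  {"dx": 0.221, "dy": 0.656, "dz": 0, "yaw": 70, "jaw": 1},
  {"dx": 0.221, "dy": 0.656, "dz": 0, "yaw": 70, "jaw": 1},
  {"dx": 0.221, "dy": 0.656, "dz": 0, "yaw": 70, "jaw": 1},
  {"dx": 0.221, "dy": 0.656, "dz": 0, "yaw": 70, "jaw": 1},
  {"dx": 0.221, "dy": 0.656, "dz": 0, "yaw": 70, "jaw": 1},
  {"dx": 0.221, "dy": 0.656, "dz": 0, "yaw": 70, "jaw": 1},
  {"dx": 0.221, "dy": 0.656, "dz": 0, "yaw": 70, "jaw": 1},
  {"dx": 0.221, "dy": 0.656, "dz": 0, "yaw": 70, "jaw": 1},
  {"dx": 0.221, "dy": 0.656, "dz": 0, "yaw": 70, "jaw": 1},
])

```text
clock: 1.75
eef_pos: [479.7, 60.6, 231.0]
tool_rot: [-3.141, 0.0, 1.634]
force: [-0.1, -0.2, -0.6]
width: 85.4
gripper_force: 0.0
```

```bash
python3 - <<'E'
from h import *
s=read_state(); print(s["clock"],s["eef_pos"],s["tool_rot"],s["width"])
p,im,d=grab("wrist"); cv2.imwrite("pics/w1.png",im[...,::-1]); np.savez("w1.npz",im=im,d=d,**p)
blobs(p,im,d,y=(-350,450),amin=150)
E
```

```text
1.75 [479.70417802  60.59174846 230.98617191] [-3.14067574e+00  1.67360839e-04  1.63414241e+00] 85.42007857094225
px 448.0 16.0 n 2001 c 578.3 237.0 size 46.2 38.8 ang 45.2 z [ 8.   9.8 27.8] r 625 rgb [119. 122. 128.]
px 529.0 164.0 n 11411 c 663.5 74.5 size 335.2 29.1 ang -80.8 z [ 9.4 36.  57.7] r 668 rgb [64. 63. 61.]
px 632.0 5.0 n 156 c 721.9 243.4 size 31.0 1.7 ang 4.5 z [ 7.1 19.7 30.2] r 762 rgb [68. 68. 65.]
px 329.0 69.0 n 3676 c 480.8 181.1 size 60.0 39.3 ang -22.4 z [25.5 27.5 28.8] r 514 rgb [56. 56. 57.]
px 618.0 174.0 n 1206 c 727.4 116.8 size 59.4 17.9 ang -81.8 z [33.9 49.8 58.6] r 737 rgb [32. 32. 31.]
px 468.0 171.0 n 2463 c 618.3 102.4 size 61.6 61.1 ang -26.6 z [ 9.2 11.2 12.6] r 627 rgb [182. 115.  56.]
px 316.0 201.0 n 2671 c 475.7 67.2 size 59.9 38.6 ang 21.0 z [ 8.3 10.1 27.9] r 480 rgb [ 52.  66. 142.]
px 310.0 338.0 n 6259 c 479.6 -87.7 size 143.1 56.0 ang -89.7 z [11.9 13.2 14.4] r 488 rgb [178. 169. 144.]
px 584.0 311.0 n 206 c 727.4 -14.1 size 40.2 13.6 ang -1.2 z [50.9 56.7 59.7] r 728 rgb [150. 150. 148.]
px 601.0 336.0 n 2215 c 767.4 -45.9 size 112.3 4.0 ang 4.5 z [ 9.1 35.1 57.8] r 769 rgb [64. 64. 62.]
px 556.0 470.0 n 498 c 773.1 -232.7 size 47.0 10.5 ang 87.6 z [ 7.1 18.1 31.1] r 807 rgb [138. 138. 137.]
```

View pics/w1.png

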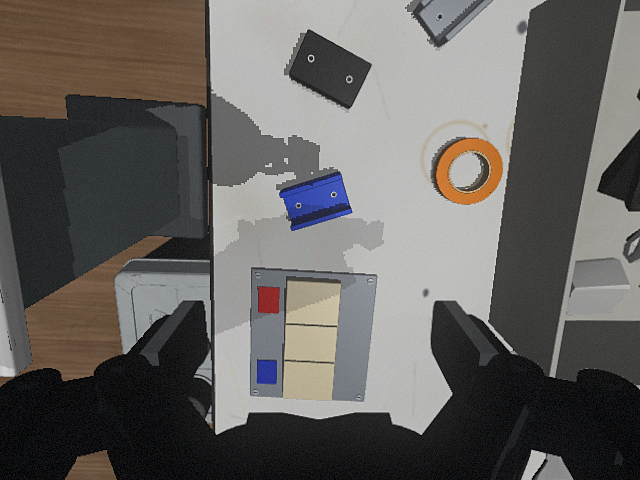

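The wrist view shows blue (316,201), black (329,69), tape (468,171), and the carrier bed (310,338) with red tag (268,299) and blue tag (266,371). The fingers are clear. Positions agree with the scene camera within about 1 mm. Now go over blue and measure the true tip height.

Call:
arm_command([
  {"dx": -0.004, "dy": 0.007, "dz": -0.05, "yaw": 8, "jaw": 0.85},
  {"dx": -0.004, "dy": 0.007, "dz": -0.1, "yaw": 17, "jaw": 0.85},
  {"dx": -0.004, "dy": 0.007, "dz": -0.15, "yaw": 17.4, "jaw": 0.85},
  {"dx": -0.004, "dy": 0.007, "dz": -0.19, "yaw": 17.4, "jaw": 0.85},
  {"dx": -0.004, "dy": 0.007, "dz": -0.21, "yaw": 17.4, "jaw": 0.85},
  {"dx": -0.004, "dy": 0.007, "dz": -0.21, "yaw": 17.4, "jaw": 0.85},
])

```text
clock: 2.4
eef_pos: [473.6, 64.3, 18.9]
tool_rot: [-3.135, 0.0, 1.933]
force: [-0.9, 0.7, 0.0]
width: 72.6
gripper_force: 0.0
```

```bash
python3 - <<'E'
from h import *
s=read_state(); print(s["clock"],s["eef_pos"],s["tool_rot"],s["width"])
p,im,d=grab("wrist"); cv2.imwrite("pics/w2.png",im[...,::-1]); np.savez("w2.npz",im=im,d=d,**p)
W=cloud(p,d); yaw=s["tool_rot"][2]; t=np.array([np.sin(yaw),-np.cos(yaw)]); x=np.array([np.cos(yaw),np.sin(yaw)])
r=W-s["eef_pos"]; a=r[...,:2]@t; b=r[...,:2]@x
for sg in(1,-1):
    m=(d>0)&(sg*a>33)&(sg*a<60)&(abs(b)<13)&(r[...,2]>-10)
    print(sg,m.sum(),np.percentile(r[m][:,2],[1,5,20,50]).round(1),np.percentile(sg*a[m],[1,5,95]).round(1))
m=(d>0)&(abs(a)<30.5)&(abs(b)<23)&(W[...,2]>5)&(W[...,2]<33)
print("sink a/b",np.percentile(a[m],[.5,99.5]),np.percentile(b[m],[.5,99.5]))
E
```

```text
2.4 [473.64918946  64.25519668  18.93011667] [-3.13511838e+00  3.45462903e-04  1.93279951e+00] 72.63343844575074
1 15208 [11.9 20.4 42.  61.2] [35.4 36.3 59. ]
-1 15921 [12.8 21.4 44.5 62.3] [34.4 35.8 58.9]
sink a/b [-26.24012023  30.20485475] [-17.18243879  21.0822006 ]
```

View pics/w2.png

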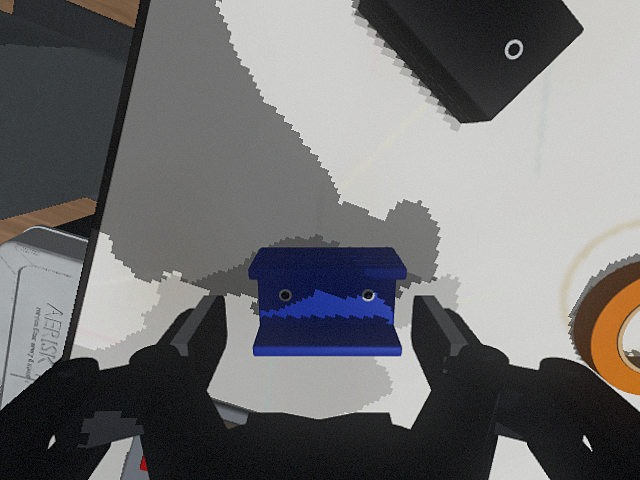

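Call:
arm_command([
  {"dx": 0, "dy": 0, "dz": 0, "yaw": 0, "jaw": 0.85},
  {"dx": 0, "dy": 0, "dz": -0.01, "yaw": 0, "jaw": 0.85},
  {"dx": 0, "dy": 0, "dz": -0.018, "yaw": 0, "jaw": 0.82},
  {"dx": 0, "dy": 0, "dz": -0.023, "yaw": 0, "jaw": 0.8},
  {"dx": 0, "dy": 0, "dz": -0.023, "yaw": 0, "jaw": 0.78},
])

```text
clock: 2.95
eef_pos: [475.6, 66.7, -2.2]
tool_rot: [-3.141, -0.0, 1.935]
force: [0.3, 0.0, -0.2]
width: 66.6
gripper_force: 0.0
```

Call:
arm_command([
  {"dx": 0, "dy": 0, "dz": 0, "yaw": 0, "jaw": 0.7},
  {"dx": 0, "dy": 0, "dz": 0, "yaw": 0, "jaw": 0.6},
  {"dx": 0, "dy": 0, "dz": 0, "yaw": 0, "jaw": 0.6},
  {"dx": 0, "dy": 0, "dz": 0, "yaw": 0, "jaw": 0.6},
  {"dx": 0, "dy": 0, "dz": 0, "yaw": 0, "jaw": 0.6},
])

```text
clock: 3.45
eef_pos: [476.1, 66.9, -1.2]
tool_rot: [3.141, 0.0, 1.935]
force: [-1.3, 1.2, 6.2]
width: 58.1
gripper_force: 64.2
```

Call:
arm_command([
  {"dx": 0, "dy": 0, "dz": 0.025, "yaw": 0, "jaw": 0.6},
  {"dx": 0, "dy": 0, "dz": 0.06, "yaw": 0, "jaw": 0.6},
  {"dx": 0.004, "dy": -0.04, "dz": 0.06, "yaw": -7, "jaw": 0.6},
  {"dx": 0.004, "dy": -0.08, "dz": 0.06, "yaw": -14, "jaw": 0.6},
  {"dx": 0.004, "dy": -0.12, "dz": 0.06, "yaw": -20.4, "jaw": 0.6},
  {"dx": 0.004, "dy": -0.16, "dz": 0.06, "yaw": -20.4, "jaw": 0.6},
  {"dx": 0.004, "dy": -0.185, "dz": 0.06, "yaw": -20.4, "jaw": 0.6},
  {"dx": 0.004, "dy": -0.1985, "dz": 0.06, "yaw": -20.4, "jaw": 0.6},
  {"dx": 0.004, "dy": -0.1985, "dz": 0.06, "yaw": -20.4, "jaw": 0.6},
  {"dx": 0.004, "dy": -0.1985, "dz": 0.06, "yaw": -20.4, "jaw": 0.6},
])

```text
clock: 4.45
eef_pos: [480.0, -131.1, 58.2]
tool_rot: [3.142, -0.001, 1.579]
force: [1.1, 0.3, -0.9]
width: 58.1
gripper_force: 65.1
```

```bash
cat >> h.py <<'E'
def held(name):
    s=read_state(); p,im,d=grab("wrist"); cv2.imwrite(f"pics/{name}.png",im[...,::-1]); np.savez(name+".npz",im=im,d=d,**p)
    print(s["clock"],s["eef_pos"].round(1),np.degrees(s["tool_rot"]).round(2),round(s["width"],1),s["force"].round(1))
    W=cloud(p,d); yaw=s["tool_rot"][2]; t=np.array([np.sin(yaw),-np.cos(yaw)]); x=np.array([np.cos(yaw),np.sin(yaw)])
    r=W-s["eef_pos"]; a=r[...,:2]@t; b=r[...,:2]@x
    return s,p,im,d,W,r,a,b
E
python3 - <<'E'
from h import *
s,p,im,d,W,r,a,b=held("w3")
for lo,hi in((29.5,45),):
  for sg in(1,-1):
    m=(d>0)&(sg*a>lo)&(sg*a<hi)&(abs(b)<13)&(r[...,2]>-15)
    print("finger",sg,m.sum(),np.percentile(r[m][:,2],[.2,1,5]).round(1))
for z0,z1 in((3,15),(15,35)):
    m=(d>0)&(abs(a)<32)&(abs(b)<26)&(r[...,2]>z0)&(r[...,2]<z1)
    print(z0,m.sum(),np.percentile(a[m],[1,99]).round(1),np.percentile(b[m],[1,50,99]).round(1),np.percentile(r[m][:,2],[5,50,95]).round(1))
E
```

```text
4.45 [ 480.  -131.1   58.2] [ 1.800e+02 -5.000e-02  9.047e+01] 58.1 [ 1.1  0.3 -0.9]
finger 1 4064 [10.4 12.6 19.6]
finger -1 4026 [10.1 12.8 19.9]
3 9656 [-28.9  28.9] [-14.9  -3.2  19.2] [ 6.5 10.6 14. ]
15 12627 [-29.9  29.8] [-18.7  -0.1  19.4] [16.1 26.5 30. ]
```

View pics/w3.png

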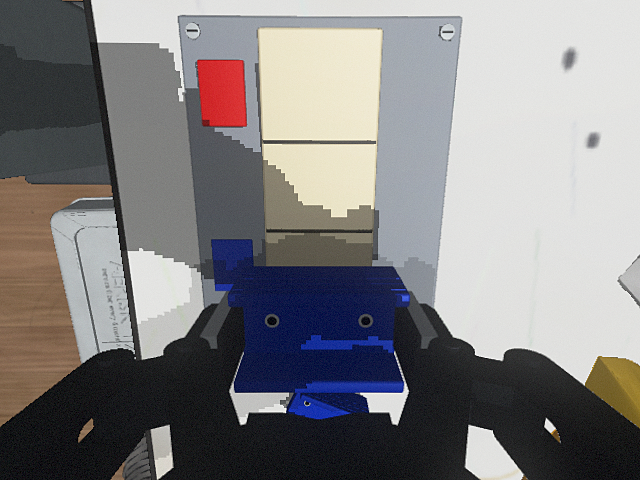

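Call:
arm_command([
  {"dx": 0, "dy": -0.0005, "dz": -0.03, "yaw": 0, "jaw": 0.6},
  {"dx": 0, "dy": -0.0005, "dz": -0.04, "yaw": 0, "jaw": 0.6},
  {"dx": 0, "dy": -0.0005, "dz": -0.043, "yaw": 0, "jaw": 0.6},
  {"dx": 0, "dy": -0.0005, "dz": -0.045, "yaw": 0, "jaw": 0.6},
  {"dx": 0, "dy": -0.0005, "dz": -0.0455, "yaw": 0, "jaw": 0.6},
  {"dx": 0, "dy": -0.0005, "dz": -0.0455, "yaw": 0, "jaw": 0.6},
])

```text
clock: 5.1
eef_pos: [480.4, -132.2, 13.3]
tool_rot: [3.141, 0.0, 1.579]
force: [-0.1, 0.7, -1.2]
width: 58.0
gripper_force: 65.0
```

```bash
python3 - <<'E'
from h import *
f=np.load("w3.npz")
for u,v in((320,142),(320,230),(320,29),(370,142),(272,141)): print(u,v,world(f,u,v,f["d"][v,u]).round(1))
E
```

```text
320 142 [480.  -66.3  14.5]
320 230 [ 480.4 -109.9   12.8]
320 29 [479.5 -18.3  13.6]
370 142 [503.9 -66.1  13.3]
272 141 [457.1 -66.1  13.9]
```

Call:
arm_command([
  {"dx": 0, "dy": 0, "dz": -0.001, "yaw": 0, "jaw": 0.6},
  {"dx": 0, "dy": 0, "dz": -0.001, "yaw": 0, "jaw": 0.6},
])

```text
clock: 5.3
eef_pos: [480.5, -132.3, 12.9]
tool_rot: [3.14, 0.0, 1.579]
force: [-0.9, 0.1, 4.9]
width: 58.0
gripper_force: 65.8
```

Call:
arm_command([
  {"dx": 0, "dy": 0, "dz": 0, "yaw": 0, "jaw": 0.75},
  {"dx": 0, "dy": 0, "dz": 0, "yaw": 0, "jaw": 0.85},
  {"dx": 0, "dy": 0, "dz": 0.005, "yaw": 0, "jaw": 0.85},
  {"dx": 0, "dy": 0, "dz": 0.04, "yaw": 0, "jaw": 0.85},
  {"dx": 0, "dy": 0, "dz": 0.09, "yaw": 0, "jaw": 0.85},
  {"dx": 0, "dy": 0.04, "dz": 0.12, "yaw": 0, "jaw": 0.85},
  {"dx": 0, "dy": 0.08, "dz": 0.15, "yaw": 0, "jaw": 0.85},
  {"dx": 0, "dy": 0.12, "dz": 0.18, "yaw": 0, "jaw": 0.85},
  {"dx": 0, "dy": 0.165, "dz": 0.2, "yaw": 0, "jaw": 0.85},
  {"dx": 0, "dy": 0.21, "dz": 0.2, "yaw": 0, "jaw": 0.85},
  {"dx": 0, "dy": 0.255, "dz": 0.2, "yaw": 0, "jaw": 0.85},
  {"dx": 0, "dy": 0.3, "dz": 0.2, "yaw": 0, "jaw": 0.85},
  {"dx": 0, "dy": 0.35, "dz": 0.2, "yaw": 0, "jaw": 0.85},
  {"dx": 0, "dy": 0.39, "dz": 0.2, "yaw": 0, "jaw": 0.85},
  {"dx": 0, "dy": 0.39, "dz": 0.2, "yaw": 0, "jaw": 0.85},
  {"dx": 0, "dy": 0.39, "dz": 0.2, "yaw": 0, "jaw": 0.85},
  {"dx": 0, "dy": 0.39, "dz": 0.2, "yaw": 0, "jaw": 0.85},
])

```text
clock: 7.0
eef_pos: [480.0, 256.0, 211.7]
tool_rot: [-3.141, 0.002, 1.578]
force: [0.0, -0.0, 0.6]
width: 72.6
gripper_force: 0.0
```

```bash
python3 - <<'E'
from h import *
s=read_state(); print(s["clock"],s["eef_pos"],np.degrees(s["tool_rot"]))
p,im,d=grab("wrist"); cv2.imwrite("pics/w4.png",im[...,::-1])
blobs(p,im,d,x=(400,660),y=(100,450),amin=400)
p,im,d=grab("top")
blobs(p,im,d,zmin=18,x=(420,540),y=(-180,-10),amin=20)
p,im,d=grab("scene")
blobs(p,im,d,zmin=18,x=(420,540),y=(-180,-10),amin=20)
E
```

```text
7.0 [480.02213766 255.97921579 211.65869119] [-1.79971126e+02  9.82854412e-02  9.03852763e+01]
px 487.0 8.0 n 835 c 617.3 420.1 size 55.0 12.0 ang 1.9 z [ 6.8  9.1 11.1] r 747 rgb [157.  52.  56.]
px 279.0 42.0 n 4438 c 447.4 392.0 size 60.7 39.1 ang -18.6 z [23.6 27.5 28.8] r 595 rgb [199. 146.  59.]
px 454.0 99.0 n 3725 c 593.7 350.8 size 61.5 39.1 ang 2.4 z [ 8.1  9.9 27.9] r 690 rgb [174.  62.  63.]
px 295.0 174.0 n 3088 c 458.3 289.6 size 59.9 38.7 ang -11.3 z [ 8.4 10.1 28.1] r 542 rgb [92. 95. 99.]
px 433.0 226.0 n 3187 c 583.6 243.1 size 60.2 39.4 ang 45.3 z [ 8.2 10.8 27.7] r 632 rgb [117. 120. 124.]
px 511.0 291.0 n 4096 c 654.6 179.0 size 127.7 10.7 ang 90.0 z [ 9.3 36.4 57.7] r 679 rgb [64. 64. 62.]
px 320.0 288.0 n 2839 c 481.2 181.9 size 60.1 38.9 ang -23.1 z [13.5 27.2 28.4] r 514 rgb [44. 44. 44.]
px 385.0 260.0 n 475 c 479.9 -133.6 size 59.2 42.9 ang 2.4 z [19.9 25.5 43.3] r 498 rgb [ 69.  92. 184.]
px 382.0 222.0 n 396 c 481.1 -130.9 size 61.8 40.9 ang 0.1 z [19.6 28.  41.7] r 499 rgb [ 70.  76. 122.]
```

View pics/w4.png

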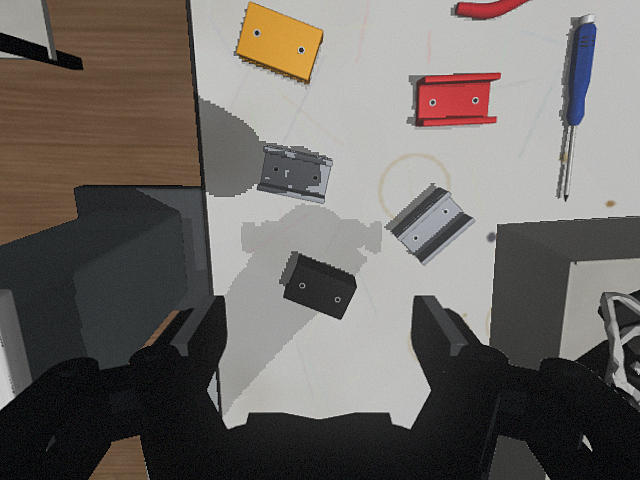

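Silver_sink (295,174) sits at (458.3, 289.6), −11.2°. The lookalike is at (433,226). Gold (279,42), red (454,99), black (320,288). Blue is seated at about (480.5, −132).

Call:
arm_command([
  {"dx": -0.0217, "dy": 0.0318, "dz": -0.04, "yaw": -8, "jaw": 0.85},
  {"dx": -0.0217, "dy": 0.0318, "dz": -0.09, "yaw": -11.7, "jaw": 0.85},
  {"dx": -0.0217, "dy": 0.0318, "dz": -0.14, "yaw": -11.7, "jaw": 0.85},
  {"dx": -0.0217, "dy": 0.0318, "dz": -0.17, "yaw": -11.7, "jaw": 0.85},
  {"dx": -0.0217, "dy": 0.0318, "dz": -0.175, "yaw": -11.7, "jaw": 0.85},
  {"dx": -0.0217, "dy": 0.0318, "dz": -0.175, "yaw": -11.7, "jaw": 0.85},
  {"dx": -0.0217, "dy": 0.0318, "dz": -0.19, "yaw": -11.7, "jaw": 0.85},
  {"dx": -0.0217, "dy": 0.0318, "dz": -0.205, "yaw": -11.7, "jaw": 0.82},
  {"dx": -0.0217, "dy": 0.0318, "dz": -0.2135, "yaw": -11.7, "jaw": 0.8},
  {"dx": -0.0217, "dy": 0.0318, "dz": -0.2135, "yaw": -11.7, "jaw": 0.8},
  {"dx": -0.0217, "dy": 0.0318, "dz": -0.2135, "yaw": -11.7, "jaw": 0.8},
])

```text
clock: 8.25
eef_pos: [459.1, 290.0, -0.4]
tool_rot: [3.14, -0.001, 1.375]
force: [0.5, 0.3, -0.1]
width: 68.2
gripper_force: 0.0
```

Call:
arm_command([
  {"dx": 0, "dy": 0, "dz": 0, "yaw": 0, "jaw": 0.7},
  {"dx": 0, "dy": 0, "dz": 0, "yaw": 0, "jaw": 0.6},
  {"dx": 0, "dy": 0, "dz": 0, "yaw": 0, "jaw": 0.6},
  {"dx": 0, "dy": 0, "dz": 0, "yaw": 0, "jaw": 0.6},
  {"dx": 0, "dy": 0, "dz": 0, "yaw": 0, "jaw": 0.6},
])

```text
clock: 8.75
eef_pos: [459.1, 290.1, 0.1]
tool_rot: [3.14, -0.001, 1.375]
force: [-0.6, -0.9, 9.1]
width: 57.9
gripper_force: 62.5
```

Call:
arm_command([
  {"dx": 0, "dy": 0, "dz": 0.03, "yaw": 0, "jaw": 0.6},
  {"dx": 0, "dy": -0.01, "dz": 0.07, "yaw": 0, "jaw": 0.6},
  {"dx": 0.005, "dy": -0.05, "dz": 0.07, "yaw": 5, "jaw": 0.6},
  {"dx": 0.01, "dy": -0.09, "dz": 0.07, "yaw": 11.7, "jaw": 0.6},
  {"dx": 0.015, "dy": -0.13, "dz": 0.07, "yaw": 11.7, "jaw": 0.6},
  {"dx": 0.02, "dy": -0.175, "dz": 0.07, "yaw": 11.7, "jaw": 0.6},
  {"dx": 0.0215, "dy": -0.22, "dz": 0.07, "yaw": 11.7, "jaw": 0.6},
  {"dx": 0.0215, "dy": -0.265, "dz": 0.07, "yaw": 11.7, "jaw": 0.6},
  {"dx": 0.0215, "dy": -0.31, "dz": 0.07, "yaw": 11.7, "jaw": 0.6},
  {"dx": 0.0215, "dy": -0.35, "dz": 0.07, "yaw": 11.7, "jaw": 0.6},
  {"dx": 0.0215, "dy": -0.37, "dz": 0.07, "yaw": 11.7, "jaw": 0.6},
  {"dx": 0.0215, "dy": -0.3775, "dz": 0.06, "yaw": 11.7, "jaw": 0.6},
  {"dx": 0.0215, "dy": -0.3775, "dz": 0.05, "yaw": 11.7, "jaw": 0.6},
  {"dx": 0.0215, "dy": -0.3775, "dz": 0.05, "yaw": 11.7, "jaw": 0.6},
  {"dx": 0.0215, "dy": -0.3775, "dz": 0.05, "yaw": 11.7, "jaw": 0.6},
])

```text
clock: 10.25
eef_pos: [479.7, -85.6, 47.9]
tool_rot: [-3.141, -0.001, 1.583]
force: [0.7, -0.5, -1.0]
width: 57.5
gripper_force: 65.4
```

```bash
cat >> h.py <<'E'
def chk(name):
    s,p,im,d,W,r,a,b=held(name)
    m=(d>0)&(abs(a)<32)&(abs(b)<26)&(r[...,2]>15)&(r[...,2]<35)
    print(m.sum(),"a",np.percentile(a[m],[1,99]).round(1),"b",np.percentile(b[m],[1,50,99]).round(1),"z",np.percentile(r[m][:,2],[5,50,95]).round(1))
E
python3 - <<'E'
from h import *
chk("w5")
E
```

```text
10.25 [479.7 -85.6  47.9] [-1.7996e+02 -7.0000e-02  9.0680e+01] 57.5 [ 0.7 -0.5 -1. ]
11712 a [-30.   30.1] b [-19.2  -0.5  19. ] z [16.3 25.8 30.4]
```

Call:
arm_command([
  {"dx": 0, "dy": 0, "dz": -0.01, "yaw": 0, "jaw": 0.6},
  {"dx": 0, "dy": 0, "dz": -0.02, "yaw": 0, "jaw": 0.6},
  {"dx": 0, "dy": 0, "dz": -0.028, "yaw": 0, "jaw": 0.6},
  {"dx": 0, "dy": 0, "dz": -0.032, "yaw": 0, "jaw": 0.6},
  {"dx": 0, "dy": 0, "dz": -0.034, "yaw": 0, "jaw": 0.6},
  {"dx": 0, "dy": 0, "dz": -0.035, "yaw": 0, "jaw": 0.6},
  {"dx": 0, "dy": 0, "dz": -0.035, "yaw": 0, "jaw": 0.6},
])

```text
clock: 11.0
eef_pos: [479.3, -87.7, 14.1]
tool_rot: [-3.141, 0.001, 1.58]
force: [-3.2, -0.2, 9.7]
width: 57.9
gripper_force: 66.7
```

Call:
arm_command([
  {"dx": 0, "dy": 0, "dz": 0, "yaw": 0, "jaw": 0.75},
  {"dx": 0, "dy": 0, "dz": 0, "yaw": 0, "jaw": 0.85},
  {"dx": 0, "dy": 0, "dz": 0.005, "yaw": 0, "jaw": 0.85},
  {"dx": 0, "dy": 0, "dz": 0.04, "yaw": 0, "jaw": 0.85},
  {"dx": 0, "dy": 0.01, "dz": 0.08, "yaw": 0, "jaw": 0.85},
  {"dx": 0.01, "dy": 0.05, "dz": 0.08, "yaw": 0, "jaw": 0.85},
  {"dx": 0.02, "dy": 0.09, "dz": 0.08, "yaw": 0, "jaw": 0.85},
  {"dx": 0.03, "dy": 0.13, "dz": 0.08, "yaw": 0, "jaw": 0.85},
  {"dx": 0.04, "dy": 0.17, "dz": 0.08, "yaw": 0, "jaw": 0.85},
  {"dx": 0.05, "dy": 0.21, "dz": 0.08, "yaw": 0, "jaw": 0.85},
  {"dx": 0.06, "dy": 0.25, "dz": 0.08, "yaw": 0, "jaw": 0.85},
  {"dx": 0.075, "dy": 0.29, "dz": 0.08, "yaw": 0, "jaw": 0.85},
  {"dx": 0.09, "dy": 0.33, "dz": 0.08, "yaw": 0, "jaw": 0.85},
  {"dx": 0.1, "dy": 0.37, "dz": 0.08, "yaw": 2, "jaw": 0.85},
  {"dx": 0.114, "dy": 0.41, "dz": 0.08, "yaw": 2, "jaw": 0.85},
  {"dx": 0.114, "dy": 0.43, "dz": 0.06, "yaw": 2, "jaw": 0.85},
  {"dx": 0.114, "dy": 0.4385, "dz": 0.04, "yaw": 2, "jaw": 0.85},
  {"dx": 0.114, "dy": 0.4385, "dz": 0.03, "yaw": 2, "jaw": 0.85},
  {"dx": 0.114, "dy": 0.4385, "dz": 0.03, "yaw": 2, "jaw": 0.85},
  {"dx": 0.114, "dy": 0.4385, "dz": 0.03, "yaw": 2, "jaw": 0.85},
])

```text
clock: 13.0
eef_pos: [594.4, 349.2, 43.7]
tool_rot: [3.141, 0.001, 1.613]
force: [0.1, -0.3, 0.9]
width: 72.4
gripper_force: 0.0
```

```bash
python3 - <<'E'
from h import *
s,p,im,d,W,r,a,b=held("w6")
blobs(p,im,d,zmin=5,zmax=35,x=(555,632),y=(320,380),amin=400)
E
```

```text
13.0 [594.4 349.2  43.7] [1.7999e+02 4.0000e-02 9.2390e+01] 72.4 [ 0.1 -0.3  0.9]
px 318.0 279.0 n 11081 c 594.2 351.2 size 60.3 38.9 ang 2.8 z [ 8.5 11.5 27.8] r 690 rgb [84. 26. 26.]
```

Call:
arm_command([
  {"dx": 0, "dy": 0.0005, "dz": -0.02, "yaw": 0, "jaw": 0.85},
  {"dx": 0, "dy": 0.0005, "dz": -0.035, "yaw": 0, "jaw": 0.82},
  {"dx": 0, "dy": 0.0005, "dz": -0.044, "yaw": 0, "jaw": 0.8},
  {"dx": 0, "dy": 0.0005, "dz": -0.0445, "yaw": 0, "jaw": 0.8},
  {"dx": 0, "dy": 0.0005, "dz": -0.0445, "yaw": 0, "jaw": 0.8},
  {"dx": 0, "dy": 0.0005, "dz": -0.0445, "yaw": 0, "jaw": 0.7},
  {"dx": 0, "dy": 0.0005, "dz": -0.0445, "yaw": 0, "jaw": 0.6},
  {"dx": 0, "dy": 0.0005, "dz": -0.0445, "yaw": 0, "jaw": 0.6},
  {"dx": 0, "dy": 0.0005, "dz": -0.0445, "yaw": 0, "jaw": 0.6},
  {"dx": 0, "dy": 0.0005, "dz": -0.0445, "yaw": 0, "jaw": 0.6},
])

```text
clock: 14.05
eef_pos: [594.5, 351.7, 0.2]
tool_rot: [3.14, -0.001, 1.614]
force: [-0.6, -0.2, 5.5]
width: 57.8
gripper_force: 64.5
```

Call:
arm_command([
  {"dx": 0, "dy": 0, "dz": 0.03, "yaw": 0, "jaw": 0.6},
  {"dx": 0, "dy": -0.01, "dz": 0.07, "yaw": 0, "jaw": 0.6},
  {"dx": -0.01, "dy": -0.05, "dz": 0.07, "yaw": -2, "jaw": 0.6},
  {"dx": -0.025, "dy": -0.09, "dz": 0.07, "yaw": -2, "jaw": 0.6},
  {"dx": -0.04, "dy": -0.13, "dz": 0.07, "yaw": -2, "jaw": 0.6},
  {"dx": -0.055, "dy": -0.17, "dz": 0.07, "yaw": -2, "jaw": 0.6},
  {"dx": -0.07, "dy": -0.21, "dz": 0.07, "yaw": -2, "jaw": 0.6},
  {"dx": -0.085, "dy": -0.25, "dz": 0.07, "yaw": -2, "jaw": 0.6},
  {"dx": -0.1, "dy": -0.29, "dz": 0.07, "yaw": -2, "jaw": 0.6},
  {"dx": -0.11, "dy": -0.33, "dz": 0.07, "yaw": -2, "jaw": 0.6},
  {"dx": -0.1143, "dy": -0.365, "dz": 0.07, "yaw": -2, "jaw": 0.6},
  {"dx": -0.1143, "dy": -0.385, "dz": 0.07, "yaw": -2, "jaw": 0.6},
  {"dx": -0.1143, "dy": -0.395, "dz": 0.06, "yaw": -2, "jaw": 0.6},
  {"dx": -0.1143, "dy": -0.395, "dz": 0.0495, "yaw": -2, "jaw": 0.6},
  {"dx": -0.1143, "dy": -0.395, "dz": 0.0495, "yaw": -2, "jaw": 0.6},
  {"dx": -0.1143, "dy": -0.395, "dz": 0.0495, "yaw": -2, "jaw": 0.6},
])

```text
clock: 15.65
eef_pos: [479.4, -41.8, 47.8]
tool_rot: [-3.141, -0.001, 1.582]
force: [0.3, 0.7, -0.3]
width: 57.5
gripper_force: 64.3
```

```bash
python3 - <<'E'
from h import *
chk("w7")
E
```

```text
15.65 [479.4 -41.8  47.8] [-1.7996e+02 -7.0000e-02  9.0650e+01] 57.5 [ 0.3  0.7 -0.3]
11685 a [-30.  30.] b [-19.2  -0.6  19. ] z [16.2 25.8 30.4]
```

Call:
arm_command([
  {"dx": 0, "dy": 0, "dz": -0.01, "yaw": 0, "jaw": 0.6},
  {"dx": 0, "dy": 0, "dz": -0.02, "yaw": 0, "jaw": 0.6},
  {"dx": 0, "dy": 0, "dz": -0.028, "yaw": 0, "jaw": 0.6},
  {"dx": 0, "dy": 0, "dz": -0.032, "yaw": 0, "jaw": 0.6},
  {"dx": 0, "dy": 0, "dz": -0.034, "yaw": 0, "jaw": 0.6},
  {"dx": 0, "dy": 0, "dz": -0.035, "yaw": 0, "jaw": 0.6},
  {"dx": 0, "dy": 0, "dz": -0.035, "yaw": 0, "jaw": 0.6},
])

```text
clock: 16.4
eef_pos: [479.0, -43.7, 14.1]
tool_rot: [-3.141, 0.001, 1.58]
force: [-3.5, 1.3, 11.0]
width: 57.4
gripper_force: 65.6
```

Call:
arm_command([
  {"dx": 0, "dy": 0, "dz": 0, "yaw": 0, "jaw": 0.75},
  {"dx": 0, "dy": 0, "dz": 0, "yaw": 0, "jaw": 0.85},
  {"dx": 0, "dy": 0, "dz": 0.005, "yaw": 0, "jaw": 0.85},
  {"dx": 0, "dy": 0, "dz": 0.04, "yaw": 0, "jaw": 0.85},
  {"dx": 0, "dy": 0, "dz": 0.08, "yaw": 0, "jaw": 0.85},
  {"dx": 0, "dy": 0.03, "dz": 0.12, "yaw": 0, "jaw": 0.85},
  {"dx": 0, "dy": 0.06, "dz": 0.16, "yaw": 0, "jaw": 0.85},
  {"dx": 0, "dy": 0.1, "dz": 0.2, "yaw": 0, "jaw": 0.85},
  {"dx": 0, "dy": 0.104, "dz": 0.2, "yaw": 0, "jaw": 0.85},
  {"dx": 0, "dy": 0.104, "dz": 0.2, "yaw": 0, "jaw": 0.85},
  {"dx": 0, "dy": 0.104, "dz": 0.2, "yaw": 0, "jaw": 0.85},
  {"dx": 0, "dy": 0.104, "dz": 0.2, "yaw": 0, "jaw": 0.85},
])

```text
clock: 17.6
eef_pos: [478.5, 58.2, 211.8]
tool_rot: [-3.138, 0.001, 1.577]
force: [-0.2, -0.6, 0.2]
width: 72.7
gripper_force: 0.0
```

```bash
python3 - <<'E'
from h import *
s,p,im,d,W,r,a,b=held("w8")
blobs(p,im,d,zmin=20,zmax=50,x=(430,540),y=(-190,230),amin=200)
p,im,d=grab("scene")
blobs(p,im,d,zmin=18,x=(420,540),y=(-190,230),amin=50)
E
```

```text
17.6 [478.5  58.2 211.8] [-1.7981e+02  7.0000e-02  9.0360e+01] 72.7 [-0.2 -0.6  0.2]
px 323.0 60.0 n 4037 c 480.8 181.1 size 60.1 38.6 ang -23.1 z [26.1 27.5 28.8] r 514 rgb [56. 56. 57.]
px 319.0 356.0 n 7221 c 479.4 -86.3 size 124.5 60.4 ang -89.4 z [22.5 29.2 41.7] r 487 rgb [84. 54. 72.]
px 371.0 232.0 n 1081 c 479.8 -87.5 size 129.7 62.6 ang -89.8 z [20.5 29.1 41.6] r 488 rgb [109.  85. 101.]
px 295.0 300.0 n 418 c 480.9 182.0 size 63.8 38.5 ang -23.1 z [22.  26.3 29.1] r 514 rgb [79. 79. 75.]
```

View pics/w8.png

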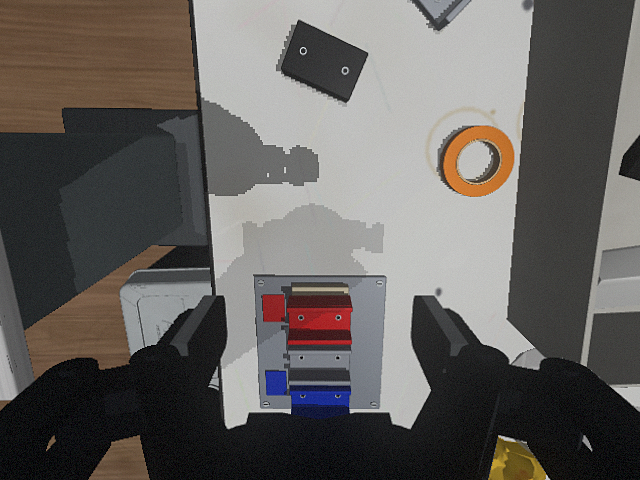

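Blue, silver and red lie in their lanes (around (320,350)), with black at (323,60). Now a quick touch test on the bare table to learn the tip recess at 58 mm opening, since the nested grasps need ±1 mm.

Call:
arm_command([
  {"dx": 0, "dy": 0, "dz": -0.05, "yaw": 0, "jaw": 0.68},
  {"dx": 0, "dy": 0, "dz": -0.1, "yaw": 0, "jaw": 0.68},
  {"dx": 0, "dy": 0, "dz": -0.15, "yaw": 0, "jaw": 0.68},
  {"dx": 0, "dy": 0, "dz": -0.19, "yaw": 0, "jaw": 0.68},
  {"dx": 0, "dy": 0, "dz": -0.205, "yaw": 0, "jaw": 0.68},
  {"dx": 0, "dy": 0, "dz": -0.21, "yaw": 0, "jaw": 0.68},
  {"dx": 0, "dy": 0, "dz": -0.213, "yaw": 0, "jaw": 0.68},
  {"dx": 0, "dy": 0, "dz": -0.216, "yaw": 0, "jaw": 0.68},
  {"dx": 0, "dy": 0, "dz": -0.216, "yaw": 0, "jaw": 0.68},
])

```text
clock: 18.6
eef_pos: [480.1, 60.0, -2.1]
tool_rot: [3.14, -0.0, 1.579]
force: [0.8, -1.0, 0.3]
width: 58.0
gripper_force: 0.0
```

Call:
arm_command([
  {"dx": 0, "dy": 0, "dz": -0.001, "yaw": 0, "jaw": 0.68},
  {"dx": 0, "dy": 0, "dz": -0.002, "yaw": 0, "jaw": 0.68},
  {"dx": 0, "dy": 0, "dz": -0.002, "yaw": 0, "jaw": 0.68},
])

```text
clock: 18.9
eef_pos: [479.7, 60.1, -4.4]
tool_rot: [3.141, -0.0, 1.579]
force: [0.2, -0.2, 0.1]
width: 58.0
gripper_force: 0.0
```

Call:
arm_command([
  {"dx": 0, "dy": 0, "dz": -0.001, "yaw": 0, "jaw": 0.68},
  {"dx": 0, "dy": 0, "dz": -0.002, "yaw": 0, "jaw": 0.68},
  {"dx": 0, "dy": 0, "dz": -0.002, "yaw": 0, "jaw": 0.68},
])

```text
clock: 19.2
eef_pos: [479.8, 60.0, -4.7]
tool_rot: [3.14, 0.001, 1.579]
force: [-3.3, -0.2, 24.3]
width: 58.2
gripper_force: 11.8
```

Contact at TCP z −4.7, so the recess is 4.7 mm. For tips 7.5 mm below black's top, the TCP goes to z ≈ 15.8.

Call:
arm_command([
  {"dx": 0, "dy": 0, "dz": 0.03, "yaw": 0, "jaw": 0.75},
  {"dx": 0, "dy": 0, "dz": 0.06, "yaw": 0, "jaw": 0.85},
  {"dx": 0.0014, "dy": 0.04, "dz": 0.06, "yaw": -8, "jaw": 0.85},
  {"dx": 0.0014, "dy": 0.08, "dz": 0.06, "yaw": -16, "jaw": 0.85},
  {"dx": 0.0014, "dy": 0.11, "dz": 0.06, "yaw": -23.5, "jaw": 0.85},
  {"dx": 0.0014, "dy": 0.1213, "dz": 0.06, "yaw": -23.5, "jaw": 0.85},
  {"dx": 0.0014, "dy": 0.1213, "dz": 0.06, "yaw": -23.5, "jaw": 0.85},
  {"dx": 0.0014, "dy": 0.1213, "dz": 0.06, "yaw": -23.5, "jaw": 0.85},
  {"dx": 0.0014, "dy": 0.1213, "dz": 0.04, "yaw": -23.5, "jaw": 0.85},
  {"dx": 0.0014, "dy": 0.1213, "dz": 0.027, "yaw": -23.5, "jaw": 0.82},
  {"dx": 0.0014, "dy": 0.1213, "dz": 0.0225, "yaw": -23.5, "jaw": 0.8},
  {"dx": 0.0014, "dy": 0.1213, "dz": 0.0225, "yaw": -23.5, "jaw": 0.8},
  {"dx": 0.0014, "dy": 0.1213, "dz": 0.0225, "yaw": -23.5, "jaw": 0.8},
])

```text
clock: 20.5
eef_pos: [481.0, 181.1, 15.9]
tool_rot: [-3.142, 0.0, 1.169]
force: [-0.2, 0.8, -0.2]
width: 68.1
gripper_force: 0.0
```

```bash
python3 - <<'E'
from h import *
s,p,im,d,W,r,a,b=held("w9")
blobs(p,im,d,zmin=18,zmax=35,x=(440,520),y=(145,218),amin=400)
E
```

```text
20.5 [481.  181.1  15.9] [-1.800e+02  1.000e-02  6.696e+01] 68.1 [-0.2  0.8 -0.2]
px 319.0 313.0 n 15096 c 481.4 181.1 size 60.1 39.4 ang -22.8 z [23.9 27.4 28.4] r 514 rgb [21. 21. 21.]
px 225.0 316.0 n 596 c 449.6 195.0 size 23.9 6.6 ang 82.8 z [23.7 30.  34.4] r 490 rgb [28. 29. 30.]
px 410.0 319.0 n 531 c 512.6 167.9 size 23.3 3.9 ang 58.8 z [23.5 29.9 34.5] r 539 rgb [38. 38. 38.]
```

Call:
arm_command([
  {"dx": 0, "dy": 0, "dz": 0, "yaw": 0, "jaw": 0.7},
  {"dx": 0, "dy": 0, "dz": 0, "yaw": 0, "jaw": 0.6},
  {"dx": 0, "dy": 0, "dz": 0, "yaw": 0, "jaw": 0.6},
  {"dx": 0, "dy": 0, "dz": 0, "yaw": 0, "jaw": 0.6},
  {"dx": 0, "dy": 0, "dz": 0, "yaw": 0, "jaw": 0.6},
])

```text
clock: 21.05
eef_pos: [481.3, 181.5, 17.0]
tool_rot: [3.14, -0.001, 1.169]
force: [-1.3, -1.0, 7.0]
width: 58.1
gripper_force: 63.2
```

Call:
arm_command([
  {"dx": 0, "dy": 0, "dz": 0.03, "yaw": 0, "jaw": 0.6},
  {"dx": 0, "dy": -0.005, "dz": 0.075, "yaw": 3, "jaw": 0.6},
  {"dx": 0, "dy": -0.04, "dz": 0.075, "yaw": 10, "jaw": 0.6},
  {"dx": 0, "dy": -0.08, "dz": 0.075, "yaw": 17, "jaw": 0.6},
  {"dx": -0.001, "dy": -0.12, "dz": 0.075, "yaw": 23.5, "jaw": 0.6},
  {"dx": -0.001, "dy": -0.16, "dz": 0.075, "yaw": 23.5, "jaw": 0.6},
  {"dx": -0.001, "dy": -0.2, "dz": 0.075, "yaw": 23.5, "jaw": 0.6},
  {"dx": -0.001, "dy": -0.235, "dz": 0.075, "yaw": 23.5, "jaw": 0.6},
  {"dx": -0.001, "dy": -0.265, "dz": 0.075, "yaw": 23.5, "jaw": 0.6},
  {"dx": -0.001, "dy": -0.285, "dz": 0.07, "yaw": 23.5, "jaw": 0.6},
  {"dx": -0.001, "dy": -0.2914, "dz": 0.06, "yaw": 23.5, "jaw": 0.6},
  {"dx": -0.001, "dy": -0.2914, "dz": 0.06, "yaw": 23.5, "jaw": 0.6},
  {"dx": -0.001, "dy": -0.2914, "dz": 0.06, "yaw": 23.5, "jaw": 0.6},
  {"dx": -0.001, "dy": -0.2914, "dz": 0.06, "yaw": 23.5, "jaw": 0.6},
])

```text
clock: 22.45
eef_pos: [480.2, -108.1, 76.0]
tool_rot: [3.141, -0.001, 1.582]
force: [-0.1, 0.7, -0.3]
width: 57.5
gripper_force: 65.4
```

```bash
python3 - <<'E'
from h import *
s,p,im,d,W,r,a,b=held("w10")
m=(d>0)&(abs(a)<32)&(abs(b)<26)&(r[...,2]>5)&(r[...,2]<18)
print("black b",np.percentile(b[m],[1,50,99]).round(1),"z",np.percentile(r[m][:,2],[2,50,98]).round(1))
# fin tops of the lower sinks, y-profile at mid x
m=(d>0)&(abs(W[...,0]-480)<25)&(W[...,2]>39)&(W[...,2]<45)&(W[...,1]>-95)
print(np.histogram(W[m][:,1],np.arange(-100,-15,2)))
E
```

```text
22.45 [ 480.2 -108.1   76. ] [ 1.7997e+02 -5.0000e-02  9.0640e+01] 57.5 [-0.1  0.7 -0.3]
black b [-18.1   2.4  19.1] z [ 7.1 10.4 14.6]
(array([  0,   0,   0,   0,   0,   0,   0,   0,   0,   0,   0,   0,  49,
       413, 442, 237,   0,   0, 270, 467, 439,   0,   0,   0,   0,   0,
         0,   0,   0,   0,   0,   0,   0,   0, 135, 544, 538, 140,   0,
         0,   0,   0]), array([-100,  -98,  -96,  -94,  -92,  -90,  -88,  -86,  -84,  -82,  -80,
        -78,  -76,  -74,  -72,  -70,  -68,  -66,  -64,  -62,  -60,  -58,
        -56,  -54,  -52,  -50,  -48,  -46,  -44,  -42,  -40,  -38,  -36,
        -34,  -32,  -30,  -28,  -26,  -24,  -22,  -20,  -18,  -16]))
```

View pics/w10.png

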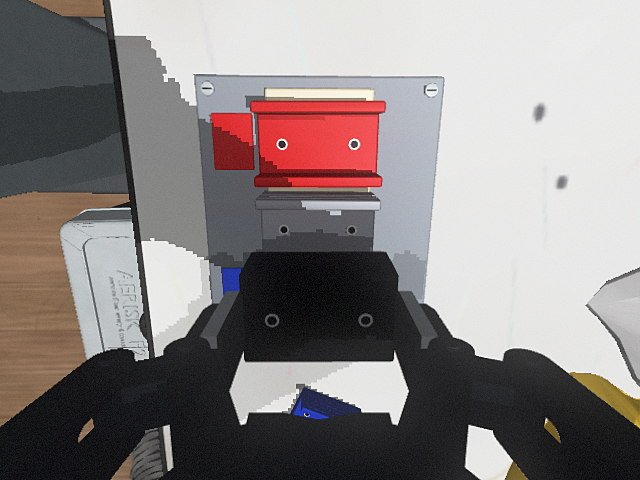

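Black is held level over the joint, centred. The silver and red fins are measured at silver y −88.2 and red −44.3. Lowering.

Call:
arm_command([
  {"dx": 0, "dy": 0, "dz": -0.006, "yaw": 0, "jaw": 0.6},
  {"dx": 0, "dy": 0, "dz": -0.012, "yaw": 0, "jaw": 0.6},
  {"dx": 0, "dy": 0, "dz": -0.017, "yaw": 0, "jaw": 0.6},
  {"dx": 0, "dy": 0, "dz": -0.02, "yaw": 0, "jaw": 0.6},
  {"dx": 0, "dy": 0, "dz": -0.02, "yaw": 0, "jaw": 0.6},
])

```text
clock: 23.0
eef_pos: [479.5, -109.9, 55.2]
tool_rot: [-3.14, -0.0, 1.579]
force: [-0.4, 1.0, -0.2]
width: 57.7
gripper_force: 65.4
```

Call:
arm_command([
  {"dx": 0, "dy": 0, "dz": -0.006, "yaw": 0, "jaw": 0.6},
  {"dx": 0, "dy": 0, "dz": -0.01, "yaw": 0, "jaw": 0.6},
  {"dx": 0, "dy": 0, "dz": -0.013, "yaw": 0, "jaw": 0.6},
  {"dx": 0, "dy": 0, "dz": -0.0145, "yaw": 0, "jaw": 0.6},
  {"dx": 0, "dy": 0, "dz": -0.0145, "yaw": 0, "jaw": 0.6},
])

```text
clock: 23.5
eef_pos: [479.8, -109.9, 41.2]
tool_rot: [-3.141, -0.0, 1.579]
force: [0.1, 0.9, -0.0]
width: 57.7
gripper_force: 65.4
```

Call:
arm_command([
  {"dx": 0, "dy": 0, "dz": -0.001, "yaw": 0, "jaw": 0.6},
  {"dx": 0, "dy": 0, "dz": -0.001, "yaw": 0, "jaw": 0.6},
])

```text
clock: 23.7
eef_pos: [480.0, -110.0, 41.0]
tool_rot: [3.141, 0.001, 1.579]
force: [-1.1, 0.6, 6.2]
width: 57.7
gripper_force: 66.2
```

Call:
arm_command([
  {"dx": 0, "dy": 0, "dz": 0, "yaw": 0, "jaw": 0.75},
  {"dx": 0, "dy": 0, "dz": 0, "yaw": 0, "jaw": 0.85},
  {"dx": 0, "dy": 0, "dz": 0.005, "yaw": 0, "jaw": 0.85},
  {"dx": 0, "dy": 0, "dz": 0.03, "yaw": 0, "jaw": 0.85},
  {"dx": 0, "dy": 0.01, "dz": 0.07, "yaw": 0, "jaw": 0.85},
  {"dx": 0, "dy": 0.05, "dz": 0.07, "yaw": 0, "jaw": 0.85},
  {"dx": 0, "dy": 0.09, "dz": 0.07, "yaw": 0, "jaw": 0.85},
  {"dx": 0, "dy": 0.13, "dz": 0.07, "yaw": 0, "jaw": 0.85},
  {"dx": 0, "dy": 0.17, "dz": 0.07, "yaw": 0, "jaw": 0.85},
  {"dx": -0.005, "dy": 0.21, "dz": 0.07, "yaw": 0, "jaw": 0.85},
  {"dx": -0.01, "dy": 0.25, "dz": 0.07, "yaw": -4, "jaw": 0.85},
  {"dx": -0.015, "dy": 0.29, "dz": 0.07, "yaw": -8, "jaw": 0.85},
  {"dx": -0.02, "dy": 0.33, "dz": 0.07, "yaw": -12, "jaw": 0.85},
  {"dx": -0.025, "dy": 0.37, "dz": 0.07, "yaw": -16, "jaw": 0.85},
  {"dx": -0.03, "dy": 0.41, "dz": 0.07, "yaw": -19.3, "jaw": 0.85},
  {"dx": -0.0324, "dy": 0.45, "dz": 0.05, "yaw": -19.3, "jaw": 0.85},
  {"dx": -0.0324, "dy": 0.485, "dz": 0.03, "yaw": -19.3, "jaw": 0.85},
  {"dx": -0.0324, "dy": 0.5018, "dz": 0.02, "yaw": -19.3, "jaw": 0.85},
  {"dx": -0.0324, "dy": 0.5018, "dz": 0.02, "yaw": -19.3, "jaw": 0.85},
  {"dx": -0.0324, "dy": 0.5018, "dz": 0.02, "yaw": -19.3, "jaw": 0.85},
])

```text
clock: 25.7
eef_pos: [447.7, 390.1, 60.2]
tool_rot: [3.141, 0.002, 1.242]
force: [0.4, -0.7, 0.4]
width: 72.7
gripper_force: 0.0
```

Call:
arm_command([
  {"dx": 0, "dy": 0, "dz": 0, "yaw": 0, "jaw": 0.85},
  {"dx": 0, "dy": 0, "dz": -0.02, "yaw": 0, "jaw": 0.85},
  {"dx": 0, "dy": 0, "dz": -0.035, "yaw": 0, "jaw": 0.82},
  {"dx": 0, "dy": 0, "dz": -0.0445, "yaw": 0, "jaw": 0.8},
  {"dx": 0, "dy": 0, "dz": -0.0445, "yaw": 0, "jaw": 0.8},
  {"dx": 0, "dy": 0, "dz": -0.0445, "yaw": 0, "jaw": 0.8},
])

```text
clock: 26.3
eef_pos: [447.6, 391.6, 15.9]
tool_rot: [-3.142, 0.0, 1.242]
force: [0.3, -0.5, -0.0]
width: 68.7
gripper_force: 0.0
```

```bash
python3 - <<'E'
from h import *
s,p,im,d,W,r,a,b=held("w11")
blobs(p,im,d,zmin=18,zmax=35,x=(405,490),y=(355,430),amin=400)
E
```

```text
26.3 [447.6 391.6  15.9] [-1.800e+02  1.000e-02  7.117e+01] 68.7 [ 0.3 -0.5 -0. ]
px 319.0 312.0 n 15100 c 448.2 392.3 size 60.3 39.0 ang -18.8 z [24.  27.4 28.4] r 596 rgb [78. 55. 22.]
px 225.0 316.0 n 604 c 412.5 403.6 size 23.4 6.9 ang 71.3 z [23.9 29.9 34.4] r 577 rgb [28. 27. 28.]
px 412.0 316.0 n 609 c 480.3 381.1 size 23.8 6.9 ang 55.1 z [23.6 30.1 34.5] r 613 rgb [41. 40. 39.]
```

Call:
arm_command([
  {"dx": 0, "dy": 0, "dz": 0, "yaw": 0, "jaw": 0.7},
  {"dx": 0, "dy": 0, "dz": 0, "yaw": 0, "jaw": 0.6},
  {"dx": 0, "dy": 0, "dz": 0, "yaw": 0, "jaw": 0.6},
  {"dx": 0, "dy": 0, "dz": 0, "yaw": 0, "jaw": 0.6},
  {"dx": 0, "dy": 0, "dz": 0, "yaw": 0, "jaw": 0.6},
])

```text
clock: 26.85
eef_pos: [447.9, 392.2, 17.1]
tool_rot: [3.141, -0.001, 1.242]
force: [-0.9, -1.1, 6.7]
width: 58.0
gripper_force: 63.7
```

Call:
arm_command([
  {"dx": 0, "dy": 0, "dz": 0.03, "yaw": 0, "jaw": 0.6},
  {"dx": 0, "dy": -0.005, "dz": 0.075, "yaw": 0, "jaw": 0.6},
  {"dx": 0.003, "dy": -0.04, "dz": 0.075, "yaw": 4, "jaw": 0.6},
  {"dx": 0.006, "dy": -0.08, "dz": 0.075, "yaw": 8, "jaw": 0.6},
  {"dx": 0.01, "dy": -0.12, "dz": 0.075, "yaw": 12, "jaw": 0.6},
  {"dx": 0.015, "dy": -0.16, "dz": 0.075, "yaw": 16, "jaw": 0.6},
  {"dx": 0.02, "dy": -0.2, "dz": 0.075, "yaw": 19.3, "jaw": 0.6},
  {"dx": 0.025, "dy": -0.24, "dz": 0.075, "yaw": 19.3, "jaw": 0.6},
  {"dx": 0.03, "dy": -0.28, "dz": 0.075, "yaw": 19.3, "jaw": 0.6},
  {"dx": 0.0322, "dy": -0.32, "dz": 0.075, "yaw": 19.3, "jaw": 0.6},
  {"dx": 0.0322, "dy": -0.36, "dz": 0.075, "yaw": 19.3, "jaw": 0.6},
  {"dx": 0.0322, "dy": -0.4, "dz": 0.075, "yaw": 19.3, "jaw": 0.6},
  {"dx": 0.0322, "dy": -0.435, "dz": 0.075, "yaw": 19.3, "jaw": 0.6},
  {"dx": 0.0322, "dy": -0.453, "dz": 0.07, "yaw": 19.3, "jaw": 0.6},
  {"dx": 0.0322, "dy": -0.458, "dz": 0.06, "yaw": 19.3, "jaw": 0.6},
  {"dx": 0.0322, "dy": -0.458, "dz": 0.06, "yaw": 19.3, "jaw": 0.6},
  {"dx": 0.0322, "dy": -0.458, "dz": 0.06, "yaw": 19.3, "jaw": 0.6},
  {"dx": 0.0322, "dy": -0.458, "dz": 0.06, "yaw": 19.3, "jaw": 0.6},
])

```text
clock: 28.65
eef_pos: [480.1, -64.3, 76.1]
tool_rot: [3.141, -0.001, 1.582]
force: [0.9, -0.6, -0.5]
width: 58.1
gripper_force: 64.9
```

```bash
python3 - <<'E'
from h import *
s,p,im,d,W,r,a,b=held("w12")
m=(d>0)&(abs(a)<32)&(abs(b)<26)&(r[...,2]>5)&(r[...,2]<18)
print("gold b",np.percentile(b[m],[1,50,99]).round(1),"z",np.percentile(r[m][:,2],[2,50,98]).round(1))
p,im,d=grab("scene")
W=cloud(p,d); m=(d>0)&(W[...,2]>47)&(W[...,2]<56)&(abs(W[...,0]-480)<45)&(abs(W[...,1]+110)<25)
print("black",np.percentile(W[m],[2,50,98],axis=0).round(1))
p,im,d=grab("top")
W=cloud(p,d); m=(d>0)&(W[...,2]>47)&(W[...,2]<60)&(abs(W[...,0]-480)<45)&(abs(W[...,1]+112)<25)&(im.max(2)<90)
print("black",m.sum(),np.percentile(W[m],[2,50,98],axis=0).round(1) if m.any() else '')
E
```

```text
28.65 [480.1 -64.3  76.1] [ 1.7996e+02 -5.0000e-02  9.0650e+01] 58.1 [ 0.9 -0.6 -0.5]
gold b [-18.2   2.6  19.4] z [ 7.2 10.2 14.7]
black [[ 449.8 -127.4   47.7]
 [ 455.4 -110.5   50.3]
 [ 509.8  -90.5   54.6]]
black 0
```

View pics/w12.png

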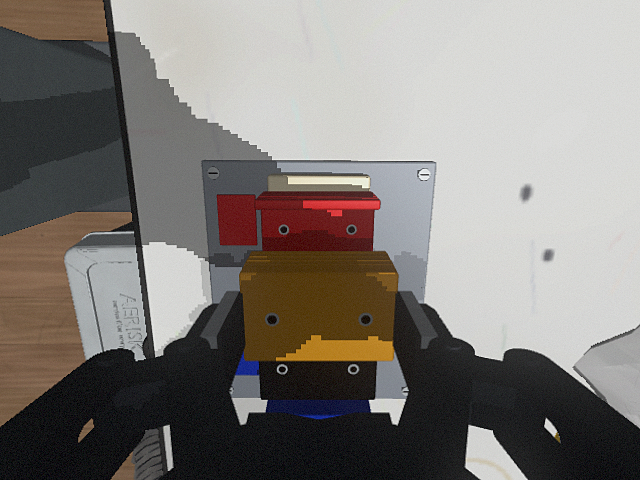

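Gold (320,310) is level over the silver/red joint, with black seated beneath at (317,380). Black's top is at about z 51, y −109.5. Lowering gold.

Call:
arm_command([
  {"dx": 0, "dy": 0, "dz": -0.006, "yaw": 0, "jaw": 0.6},
  {"dx": 0, "dy": 0, "dz": -0.012, "yaw": 0, "jaw": 0.6},
  {"dx": 0, "dy": 0, "dz": -0.017, "yaw": 0, "jaw": 0.6},
  {"dx": 0, "dy": 0, "dz": -0.02, "yaw": 0, "jaw": 0.6},
  {"dx": 0, "dy": 0, "dz": -0.02, "yaw": 0, "jaw": 0.6},
])

```text
clock: 29.3
eef_pos: [479.3, -66.1, 55.2]
tool_rot: [-3.14, -0.0, 1.579]
force: [-0.9, -0.3, -1.0]
width: 57.7
gripper_force: 64.9
```

Call:
arm_command([
  {"dx": 0, "dy": 0, "dz": -0.006, "yaw": 0, "jaw": 0.6},
  {"dx": 0, "dy": 0, "dz": -0.01, "yaw": 0, "jaw": 0.6},
  {"dx": 0, "dy": 0, "dz": -0.013, "yaw": 0, "jaw": 0.6},
  {"dx": 0, "dy": 0, "dz": -0.0155, "yaw": 0, "jaw": 0.6},
  {"dx": 0, "dy": 0, "dz": -0.0155, "yaw": 0, "jaw": 0.6},
])

```text
clock: 29.8
eef_pos: [479.6, -66.2, 41.1]
tool_rot: [3.141, 0.001, 1.579]
force: [-2.8, 0.1, 9.5]
width: 57.9
gripper_force: 66.1
```

Seated. Releasing and backing off to look.

Call:
arm_command([
  {"dx": 0, "dy": 0, "dz": 0, "yaw": 0, "jaw": 0.75},
  {"dx": 0, "dy": 0, "dz": 0, "yaw": 0, "jaw": 0.85},
  {"dx": 0, "dy": 0, "dz": 0.005, "yaw": 0, "jaw": 0.85},
  {"dx": 0, "dy": 0, "dz": 0.03, "yaw": 0, "jaw": 0.85},
  {"dx": 0, "dy": 0, "dz": 0.07, "yaw": 0, "jaw": 0.85},
  {"dx": 0, "dy": 0.03, "dz": 0.11, "yaw": 0, "jaw": 0.85},
  {"dx": 0, "dy": 0.06, "dz": 0.15, "yaw": 0, "jaw": 0.85},
  {"dx": 0, "dy": 0.1, "dz": 0.17, "yaw": 0, "jaw": 0.85},
  {"dx": 0, "dy": 0.12, "dz": 0.17, "yaw": 0, "jaw": 0.85},
  {"dx": 0, "dy": 0.12, "dz": 0.17, "yaw": 0, "jaw": 0.85},
  {"dx": 0, "dy": 0.12, "dz": 0.17, "yaw": 0, "jaw": 0.85},
  {"dx": 0, "dy": 0.12, "dz": 0.17, "yaw": 0, "jaw": 0.85},
])

```text
clock: 31.0
eef_pos: [479.3, 52.2, 209.7]
tool_rot: [-3.14, 0.001, 1.577]
force: [-0.5, -0.8, -0.1]
width: 72.6
gripper_force: 0.0
```

```bash
python3 - <<'E'
from h import *
s,p,im,d,W,r,a,b=held("w13")
blobs(p,im,d,zmin=47,zmax=58,x=(430,530),y=(-170,0),amin=50)
p,im,d=grab("scene"); blobs(p,im,d,zmin=47,zmax=58,x=(430,530),y=(-170,0),amin=20)
a1=cv2.resize(im[180:290,310:440],None,fx=4,fy=4)
cv2.imwrite("pics/end.png",a1[...,::-1])
E
```

```text
31.0 [479.3  52.2 209.7] [-1.7991e+02  6.0000e-02  9.0370e+01] 72.6 [-0.5 -0.8 -0.1]
px 318.0 347.0 n 2628 c 479.3 -65.8 size 59.4 40.4 ang 1.4 z [49.8 51.2 52.4] r 484 rgb [177. 124.  40.]
px 318.0 389.0 n 2364 c 479.7 -109.7 size 59.6 38.6 ang 0.8 z [49.7 51.3 52.4] r 492 rgb [31. 28. 27.]
px 377.0 221.0 n 282 c 480.7 -108.6 size 60.9 40.2 ang -1.6 z [48.  50.3 53. ] r 493 rgb [61. 61. 59.]
px 366.0 231.0 n 298 c 479.4 -65.2 size 63.2 39.3 ang 0.8 z [47.9 50.3 53.1] r 484 rgb [210. 159.  86.]
```

View pics/end.png

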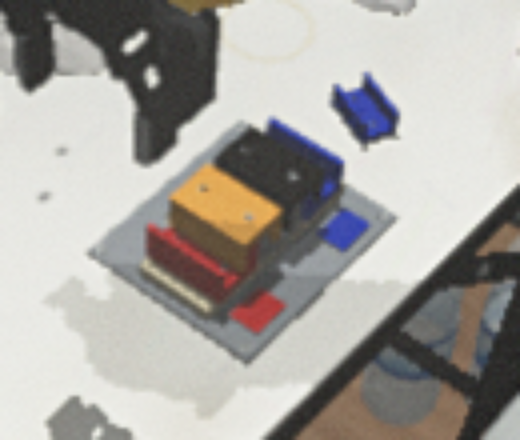

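The final view shows gold and black nested level (tops at z ≈ 51.3), in line, blue and red by their tags, and the robot clear. Handing in.

```bash
python3 -c "
from cell import *
print(finish_job())"
```

```text
the job is handed in; nothing more can be done
None
```

All five heatsinks are packed on the carrier: blue, silver and red in their lanes, with black and gold nested level over the joints. The jar and tape roll were not touched, and I handed the job in at about 31 s; the judge returned no verdict.

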